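# Sweep the loose coat buttons off the sewing board into the blue tray

## Robot

A 6-joint arm with a two-finger parallel gripper is mounted at the origin on the work surface. World frame = base frame: x ahead of the robot, y to its left, z up, the work surface at z = 0. Lengths are in mm, angles in rad, forces in N, time in s.
With the tool pointing down it reaches from about 275 to 750 mm from the base axis. Payload 10.2 kg.
Tool frame: the origin (TCP) lies between the finger pads; the fingertips stand bot.tips_ahead ahead of it and the grasp point (between the pads) lies 8 mm behind it (bot.tips_ahead is the distance from the TCP to the fingertips, in mm); z points along the fingers, y is the line along which they close (so a half turn about z gives the same grasp; the last joint's range is limited). The gripper opens to 88 mm and grips with 3 to 60 N. Pads are 18 mm wide; open, the fingers measure 123 mm over their backs; the gripper's body (75 mm by 187 mm) begins 45 mm behind the grasp point.
Start: joints at [1.06, 0.313, 1.498, -0, 1.331, -0.223], TCP at [149.031, 503.41, 249.72] pointing down, gripper open.
Joint ranges: [-2.94, 2.94], [-0.97, 2.17], [0.19, 2.56], [-1.23, 4.37], [0.02, 3.11], [-2.88, 2.88]. Speed limits (rad/s): [2.39, 2.39, 3.01, 3.14, 3.14, 3.14].

## Interface

Orientations are given as a unit quaternion [w, x, y, z].
In Python, from bench import sensors, optics, finish_job, bot gives the robot as it stands. The module is installed in compiled form; this text tells all that it offers.
- The arm moves only by the tool move_arm, never from a script. Its arguments are lists of equal length, an entry for each row: "grip": the finger opening in mm, from 0 to 88.1; "delta_pos": the shift along the tool's x, y, z in mm, a list of three; "delta_rot": the turn, a rotation vector about the tool's x, y, z in degrees, a list of three. A call has 1 to 8 rows; each row shifts and turns the commanded pose from where the row before left it, along the tool's axes as they then stand; what a row does not reach is not made up. A row lasts 1/8 s, in which the tool goes at most 62.5 mm and 10.7 degrees, less where a joint would pass 70% of its speed; a pose out of reach is approached as far as the arm can. A call is refused whole if a number of a shift passes 62.5 or a number of a turn 10.7, either way. A call with a gripper value outside its range is refused whole. The fingers move at their own pace and stop on an object; "squeeze" is the grip in N (left out, the last holds). Time passes only in rows, so rows that do not move let the fingers close. It gives the time, the measured TCP pose, the force, the opening and the grip force at its end, in the units of the state.
- sensors.read_state(): the state, without advancing time (a new reading comes with each control period).
- optics.snapshot(name): name is "scene" or "side" or "wrist"; returns a dict with "pixels" (384x512x3 uint8, red, green, blue), "mtx" (3x3 intrinsics, pixels), "origin" and "attitude" of the camera in the world. Camera axes: x right, y down, z forward; pixel columns grow to the right and rows downward; lengths in mm; the calibration is good to about 2 mm. A picture is of the moment at which its call begins. There is no depth.
- finish_job(): hands the job in; it is judged then, once.
The state is a dict: "t": time; "joints": joint angles; "joint_vel": joint speeds; "joint_efforts": joint torques, N m; "eef_pos": TCP position; "tool_rot": TCP orientation; "ft_force": force on the tool from outside, world axes, zero at the start; "ft_torque": the same for the moment, N m; "gripper_width": finger opening in mm; "gripper_force": force on a finger pad.
Only numpy, scipy, OpenCV 4.12 (cv2) and the standard library are available. Lean on these libraries where they do the work, as an engineer would, in place of code of your own. Each camera call takes 0.05 s, during which the arm holds its last target. There are 200 camera calls.

## Task

Tidy the sewing board: with the fingertips, sweep the three red coat buttons across the wooden board and over its side edge so that they drop into the blue tray. Only push them, never pick them up. None may go into the steel coin box on the board's other side, and the spool, the pin tin and everything else standing about must be left where they are.

Things in the scene. Friction and masses are not known exactly. Their poses are not given: they have to be found in the camera images.
- board: Fixed raised wooden board. Origin at table level, midway between its side edges. Flat top 50 mm above the origin, spanning -125 to +200 mm along its x (roughly away from the robot) and -135 to +135 mm along its y, no raised edges. The side edges (y = +135 and -135) overhang 17 mm, over the near wall of the tray or box on that side.
- tray: Blue open tray fixed at one side of the board, +y or -y (it changes). 250 mm along x, 120 along y, 34 high, walls and floor 3 mm; axes parallel to the board's. Origin: centre of its underside, 181 mm from the board's origin along the board's y. Rim 16 mm below the board top; the near wall is under the board's edge, so what passes that edge with |x| under 105 mm drops in.
- coinbox: Dark steel open coin box with two dividers, fixed on the other side of the board, same outer size, height and origin as the blue tray. Must stay free of buttons.
- button_a: Round red plastic coat button, 36 mm diameter, 9 mm thick, about 14 g, lying flat on the board top. Origin at the centre of its underside. The three buttons are alike.
- button_b: Round red plastic coat button, 36 mm diameter, 9 mm thick, about 14 g, lying flat on the board top. Origin at the centre of its underside. The three buttons are alike.
- button_c: Round red plastic coat button, 36 mm diameter, 9 mm thick, about 14 g, lying flat on the board top. Origin at the centre of its underside. The three buttons are alike.
- spool: Loose green thread spool, wooden flanges, 32 mm diameter, 40 tall, 60 g, upright on the board among the buttons. Origin: centre of its underside. Spool and buttons lie one to each of four lanes along the board's y, at board x = -90, -30, 30, 90 mm (within 4 mm), in any order, y within 50 mm of the middle. Leave it.
- pin_tin: Loose round brass tin with yellow lid, 47 mm diameter, 28 mm tall, 90 g, on the board's far strip (board x about 165 mm). Origin at the centre of its underside. Leave it.
- scissors: Loose scissors with red and orange handles, about 200 mm long, lying on the table to the robot's right. Origin near the middle, on the table. Leave them.
- mug: Loose blue mug, 80 mm diameter, 90 mm tall, on the table to the robot's left. Origin at the centre of its underside. Leave it.
- tape_case: Loose yellow tape-measure case, 60 x 60 x 32 mm, on the table to the robot's left. Origin at the centre of its underside. Leave it.
- oil_bottle: Loose small amber bottle with white cap, 40 mm diameter, 100 mm tall, on the table to the robot's right. Origin at the centre of its underside. Leave it.
- calculator: Loose black desk calculator, 150 x 100 x 18 mm, on the table far to the robot's left. Origin at the centre of its underside. Leave it.

How it is judged:
By the outcome, as a careful person would: the job done as asked, in the order asked, and still so for the second after the job is handed in, with the robot touching nothing.
It also fails if it takes over 54 s, if anything falls off the work surface, if the arm or the gripper's body presses on something with over 40 N, if the wrist force passes 120 N, or if a joint passes its speed limit or range.

## Working session

There is one attempt and no reset: what is moved stays moved. The work goes in short steps, Python scripts to look and compute and a tool call to move; the robot and the scene stay as the last step left them, time stands still between calls to the robot, and variables do not carry over. Pictures are saved under pics/ and viewed, at most 10 in all, crops included, and the job is handed in when it is done.

Besides the shell and the picture viewer there is one more tool, called after "Emit:" as name(argument=value, ...), one argument or row to a line, values as JSON. move_arm: Moves the arm, as the interface text tells. Its arguments: {"type":"object","properties":{"grip":{"type":"array","items":{"type":"number"}},"delta_pos":{"type":"array","items":{"type":"array","items":{"type":"number"}}},"delta_rot":{"type":"array","items":{"type":"array","items":{"type":"number"}}},"squeeze":{"type":"number"}},"required":["grip","delta_pos","delta_rot"]}

```bash
mkdir -p pics; cat > h.py <<'E'
import numpy as np,cv2
from scipy.spatial.transform import Rotation as R
from bench import sensors,optics,finish_job,bot
def snap(n,f):
    s=optics.snapshot(n); cv2.imwrite(f'pics/{f}.png',s['pixels'][:,:,::-1]); np.savez(f'pics/{f}.npz',**{k:np.array(v) for k,v in s.items()}); return s
def load(f): return dict(np.load(f'pics/{f}.npz'))
def rot(s):
    a=np.array(s['attitude'],float)
    return a if a.shape==(3,3) else R.from_quat(a[[1,2,3,0]]).as_matrix()
def ray(s,u,v,z):
    d=rot(s)@np.linalg.solve(np.array(s['mtx']),[u,v,1]); o=np.array(s['origin']); return o+d*(z-o[2])/d[2]
def blobs(s,lo,hi,amin=40):
    m=cv2.inRange(cv2.cvtColor(s['pixels'],cv2.COLOR_RGB2HSV),lo,hi)
    n,l,st,c=cv2.connectedComponentsWithStats(m)
    return [(c[i].round(1),st[i]) for i in range(1,n) if st[i][4]>=amin]
E
python3 - <<'E'
from h import *
st=sensors.read_state(); print(st['eef_pos'],st['tool_rot'],bot.tips_ahead,st['t'])
a=snap('scene','s0');b=snap('side','d0')
print(a['attitude'],a['origin'],b['origin'])
cv2.imwrite('pics/both.png',cv2.resize(np.hstack([a['pixels'],b['pixels']])[:,:,::-1],(800,300)))
for s in(a,b):
    for c,t in blobs(s,(0,120,70),(8,255,255))+blobs(s,(172,120,70),(180,255,255)): print(c,t,ray(s,*c,55).round(0))
E
```

```text
[148.93280242 503.19865291 249.15490172] [-2.20208797e-04  1.43426564e-01  9.89660753e-01 -6.05347355e-04] 11.0 0.0
[-0.38236736  0.80480801  0.41537718 -0.1831422 ] [1422.32684425 -616.12740689  939.52673193] [    5.52387239 -1032.51656086   921.23459888]
[83.1 19.7] [  43    0   84   42 1809] [-1843.   147.    55.]
[500.  107.8] [ 477   42   35  116 2144] [ 759. 1458.   55.]
[108.9 125.5] [101 121  19  10  92] [-167. -249.   55.]
[243.6 185. ] [239 182  10   7  50] [531.  11.  55.]
[260.6 188.4] [256 185  10   8  50] [583.  51.  55.]
[265.5 201. ] [261 198  10   7  56] [649.  24.  55.]
[355.  217.3] [347 203  16  27 288] [889. 224.  55.]
[117.3 229.7] [109 222  17  20 140] [ 489. -456.   55.]
[272.2 266. ] [264 250  17  30 342] [ 891. -137.   55.]
[191.3  39.3] [   89     0   195   109 14580] [1107. 1857.   55.]
[112.9 100.3] [107  86  12  22  99] [ 381. 1096.   55.]
[ 55.1 103.7] [ 51 100   9   8  55] [ 127. 1199.   55.]
[296.6 150.8] [291 138  11  25 211] [879. 225.  55.]
[356.4 197.4] [348 181  16  30 325] [ 878. -137.   55.]
[251.5 194.7] [247 191  10   8  65] [583.  52.  55.]
[272.2 193.2] [268 190  10   8  60] [648.  24.  55.]
[242.7 205.4] [238 202  11   8  68] [529.  13.  55.]
[295.4 327.3] [280 318  40  22 357] [ 411. -478.   55.]
[94.  29.9] [88  0 13 61 69] [ 590. 2455.   55.]
```

View pics/s0.png

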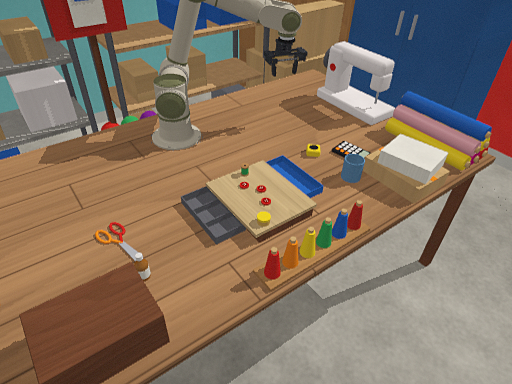

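View pics/d0.png

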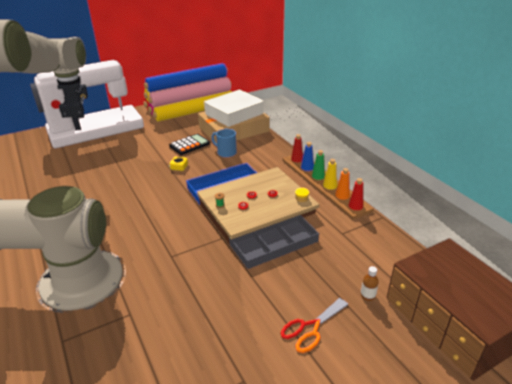

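The scene view shows the spool and the three red buttons at about (244,170), (244,185), (261,188) and (266,201). The blue tray is on the +y side and the steel box on the −y side. The side view agrees. Next I need the board's yaw and origin.

```bash
python3 - <<'E'
from h import *
for f,(x,y) in (('s0',(170,140)),('d0',(180,140))):
    s=load(f)
    c=s['pixels'][y:y+110,x:x+165,::-1]
    cv2.imwrite(f'pics/{f}c.png',cv2.resize(c,None,fx=4.8,fy=4.8,interpolation=cv2.INTER_CUBIC))
    for n,lo,hi in(('green',(40,80,30),(85,255,255)),('yel',(22,150,120),(34,255,255)),('blue',(100,150,50),(125,255,255))):
        for k,t in blobs(s,lo,hi,30):
            if 170<k[0]<340 and 130<k[1]<260: print(f,n,k,t,ray(s,*k,dict(green=70,yel=78,blue=20)[n]).round(0))
E
```

```text
s0 green [244.3 171. ] [241 168   8   7  45] [478.  51.  70.]
s0 green [324.5 235.3] [316 220  16  28 324] [899.  67.  70.]
s0 yel [312.9 150.7] [306 144  15  13 137] [531. 358.  78.]
s0 yel [263.4 216.9] [257 212  14  11 131] [728. -47.  78.]
s0 yel [307.9 244.9] [299 229  17  29 335] [904.  -9.  78.]
s0 blue [296.3 175.8] [267 156  56  42 899] [567. 244.  20.]
d0 green [318.6 167.6] [312 154  13  26 250] [865.  61.  70.]
d0 green [219.5 202.4] [216 199   8   8  45] [462.  47.  70.]
d0 yel [178.2 163.8] [170 157  17  14 173] [429. 330.  78.]
d0 yel [330.3 176.7] [323 162  14  27 272] [857. -19.  78.]
d0 yel [301.4 192.3] [295 188  14  10 115] [717. -47.  78.]
d0 blue [307.5 159.5] [302 147  12  23 193] [913. 196.  20.]
d0 blue [217.9 177.9] [187 165  67  36 730] [550. 254.  20.]
```

View pics/s0c.png

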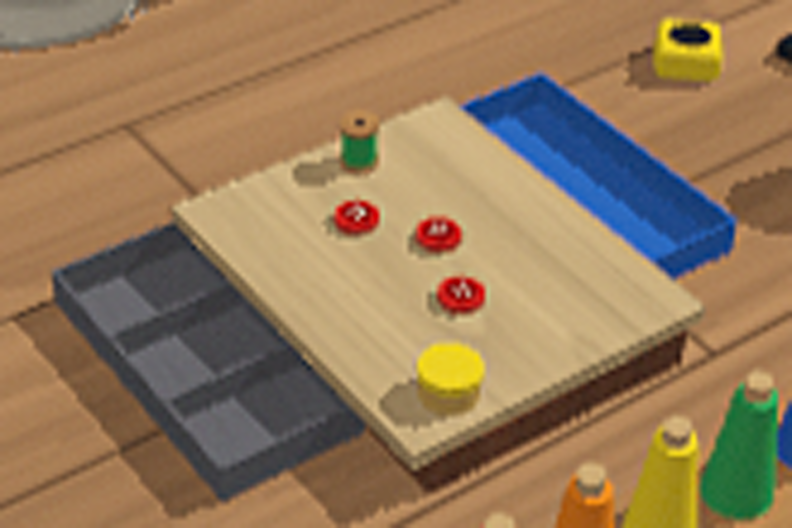

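View pics/d0c.png

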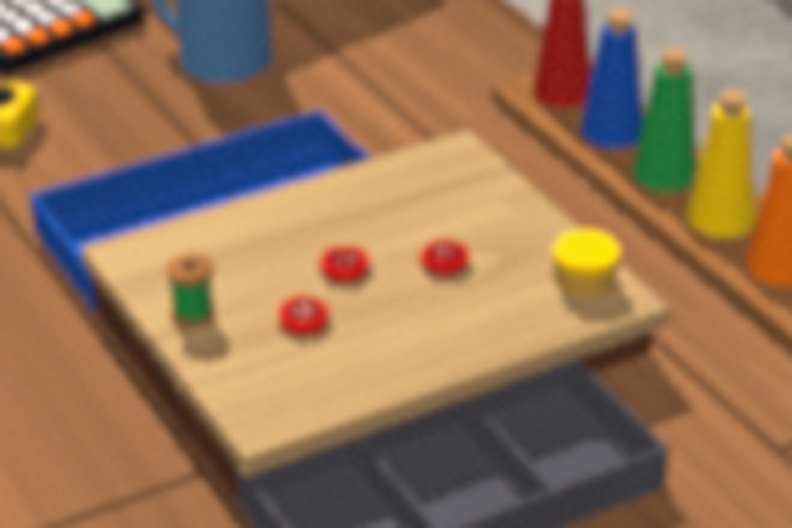

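The crops show the board-top corners. In the scene crop they are at (450,98), (175,210), (412,468) and (702,312). In the side crop they are at (85,248), (243,470), (666,308) and (470,132). I'll cast these onto z=50.

```bash
python3 - <<'E'
from h import *
B=np.array([[-125,135],[-125,-135],[200,-135],[200,135]],float)
res=[]
for f,o,C in(('s0',(170,140),[(450,98),(175,210),(412,466),(702,312)]),('d0',(180,140),[(85,248),(243,468),(666,308),(470,132)])):
    s=load(f); P=np.array([ray(s,o[0]+u/4.8-.4,o[1]+v/4.8-.4,50)[:2] for u,v in C]); print(P.round(0).tolist()); res.append(P)
P=sum(res)/2
bc=B-B.mean(0);pc=P-P.mean(0)
a=np.arctan2((bc[:,0]*pc[:,1]-bc[:,1]*pc[:,0]).sum(),(bc*pc).sum())
Rm=np.array([[np.cos(a),-np.sin(a)],[np.sin(a),np.cos(a)]]);t=P.mean(0)-Rm@B.mean(0)
print('yaw',np.degrees(a),'org',t,'res',(P-(B@Rm.T+t)).round(1).tolist())
for p in [(470,49),(530,12),(583,51.5),(648.5,24),(722,-47)]: print(p,((np.array(p)-t)@Rm).round(1))
E
```

```text
[[439.0, 174.0], [438.0, -96.0], [764.0, -105.0], [761.0, 163.0]]
[[434.0, 170.0], [425.0, -103.0], [752.0, -97.0], [756.0, 166.0]]
yaw -0.6988909082423219 org [558.60370773  34.30966927] res [[1.2, 1.0], [-0.3, -0.5], [0.8, 2.0], [-1.7, -2.4]]
(470, 49) [-88.8  13.6]
(530, 12) [-28.3 -22.7]
(583, 51.5) [24.2 17.5]
(648.5, 24) [90.  -9.2]
(722, -47) [164.4 -79.3]
```

Emit:
move_arm(
  grip=[12,12,12,12,12,12,12,12],
  delta_pos=[
    [0,0,0],
    [0,0,0],
    [0,0,0],
    [0,0,0],
    [0,0,0],
    [0,0,0],
    [0,0,0],
    [0,0,0],
  ],
  delta_rot=[
    [0,0,10.5],
    [0,0,10.5],
    [0,0,10.5],
    [0,0,10.5],
    [0,0,10.5],
    [0,0,10.5],
    [0,0,10.5],
    [0,0,0],
  ],
)

```text
t: 1.1
eef_pos: [149.0, 503.3, 249.4]
tool_rot: [0.0, 0.706, 0.708, -0.0]
ft_force: [-0.1, 0.4, -0.5]
gripper_width: 12.7
gripper_force: 0.0
```

Emit:
move_arm(
  grip=[12,12,12,12,12,12,12,12],
  delta_pos=[
    [-39,27,0],
    [-39,27,0],
    [-39,27,0],
    [-39,27,0],
    [-39,27,0],
    [-39,27,0],
    [-39,27,0],
    [-39,27,0],
  ],
  delta_rot=[
    [0,0,0],
    [0,0,0],
    [0,0,0],
    [0,0,0],
    [0,0,0],
    [0,0,0],
    [0,0,0],
    [0,0,0],
  ],
)

```text
t: 2.1
eef_pos: [365.7, 190.0, 249.8]
tool_rot: [0.0, 0.705, 0.709, 0.0]
ft_force: [-0.0, 1.0, -0.2]
gripper_width: 11.9
gripper_force: 0.0
```

Emit:
move_arm(
  grip=[12,12,12,12,12,12,12,12],
  delta_pos=[
    [-39,27,0],
    [-39,27,0],
    [-39,27,0],
    [-39,27,0],
    [-39,27,0],
    [-39,27,0],
    [0,0,0],
    [0,0,0],
  ],
  delta_rot=[
    [0,0,0],
    [0,0,0],
    [0,0,0],
    [0,0,0],
    [0,0,0],
    [0,0,0],
    [0,0,0],
    [0,0,0],
  ],
)

```text
t: 3.1
eef_pos: [526.8, -42.1, 249.5]
tool_rot: [-0.0, 0.706, 0.708, -0.0]
ft_force: [-1.2, 0.3, 0.4]
gripper_width: 12.2
gripper_force: 0.0
```

```bash
python3 - <<'E'
from h import *
w=snap('wrist','w0'); print(sensors.read_state()['eef_pos'])
for c,t in blobs(w,(0,120,70),(8,255,255))+blobs(w,(172,120,70),(180,255,255)): print(c,t,ray(w,*c,58).round(1))
E
```

```text
[526.70058259 -41.72414271 249.71723691]
[311.2  68.1] [ 293   49   37   39 1041] [584.   53.7  58. ]
[374.7  98.5] [356  80  38  38 995] [648.9  25.4  58. ]
[256.1 110.2] [239  92  35  37 912] [530.6  13.8  58. ]
```

View pics/w0.png

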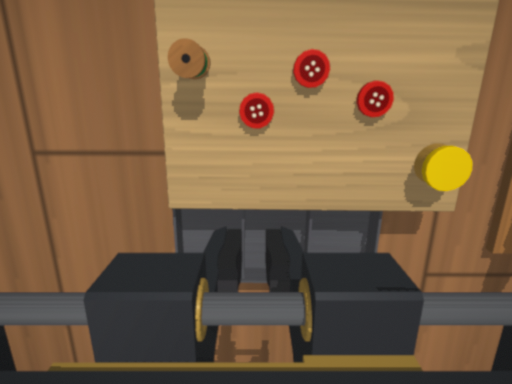

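The wrist view shows all three buttons at (256,110), (311,68) and (375,98), the spool at (187,58) and the tin at (446,168). Positions agree with the first estimates. I'll descend behind the first button.

Emit:
move_arm(
  grip=[12,12,12,12,12,12,12,12],
  delta_pos=[
    [0,4,30],
    [0,0,35],
    [0,0,35],
    [0,0,35],
    [0,0,28],
    [0,0,15],
    [0,0,6],
    [0,0,0],
  ],
  delta_rot=[
    [0,0,0],
    [0,0,0],
    [0,0,0],
    [0,0,0],
    [0,0,0],
    [0,0,0],
    [0,0,0],
    [0,0,0],
  ],
)

```text
t: 4.15
eef_pos: [531.4, -42.4, 66.3]
tool_rot: [0.0, 0.707, 0.707, 0.0]
ft_force: [0.8, -0.6, 0.1]
gripper_width: 12.4
gripper_force: 0.0
```

Emit:
move_arm(
  grip=[12,12,12,12,12,12,12,12],
  delta_pos=[
    [6,0,2.5],
    [12,0,0],
    [12,0,0],
    [14,0,0],
    [14,0,0],
    [14,0,0],
    [14,0,0],
    [14,0,0],
  ],
  delta_rot=[
    [0,0,0],
    [0,0,0],
    [0,0,0],
    [0,0,0],
    [0,0,0],
    [0,0,0],
    [0,0,0],
    [0,0,0],
  ],
)

```text
t: 5.15
eef_pos: [531.1, 58.4, 63.2]
tool_rot: [0.0, 0.707, 0.707, 0.0]
ft_force: [0.2, -0.6, 0.7]
gripper_width: 11.8
gripper_force: 0.1
```

```bash
python3 - <<'E'
from h import *
for n in('wrist','scene'):
    w=snap(n,n+'1')
    for c,t in blobs(w,(0,120,70),(8,255,255),30)+blobs(w,(172,120,70),(180,255,255),30):
        p=ray(w,*c,58)
        if 400<p[0]<800 and -150<p[1]<300: print(n,c,t[4],p.round(1))
E
```

```text
wrist [253.3 198.7] 4020 [532.2  85.1  58. ]
wrist [355.7 238.2] 1763 [582.6  64.5  58. ]
wrist [473.5 282.5] 1156 [645.6  39.3  58. ]
wrist [471.1 328.3] 292 [650.2  10.7  58. ]
scene [260.8 188.3] 47 [585.6  50.   58. ]
scene [265.4 201.1] 53 [651.8  20.8  58. ]
```

Emit:
move_arm(
  grip=[12,12,12,12,12,12,12,12],
  delta_pos=[
    [14,0,0],
    [14,0,0],
    [16,0,0],
    [16,0,0],
    [16,0,0],
    [16,0,0],
    [16,0,0],
    [16,0,0],
  ],
  delta_rot=[
    [0,0,0],
    [0,0,0],
    [0,0,0],
    [0,0,0],
    [0,0,0],
    [0,0,0],
    [0,0,0],
    [0,0,0],
  ],
)

```text
t: 6.25
eef_pos: [531.1, 182.6, 63.2]
tool_rot: [0.0, 0.707, 0.707, 0.0]
ft_force: [1.1, 0.2, 0.3]
gripper_width: 11.7
gripper_force: 0.0
```

Emit:
move_arm(
  grip=[12,12,12,12,12,12,12,12],
  delta_pos=[
    [0,0,0],
    [0,0,-20],
    [0,0,-40],
    [0,0,-40],
    [-25,7,0],
    [-50,14,0],
    [-50,14,0],
    [-40,18,0],
  ],
  delta_rot=[
    [0,0,0],
    [0,0,0],
    [0,0,0],
    [0,0,0],
    [0,0,0],
    [0,0,0],
    [0,0,0],
    [0,0,0],
  ],
)

```text
t: 7.25
eef_pos: [584.3, 14.1, 163.4]
tool_rot: [0.0, 0.707, 0.707, -0.0]
ft_force: [0.1, 0.4, 0.1]
gripper_width: 11.9
gripper_force: 0.0
```

```bash
python3 - <<'E'
from h import *
for n in('wrist','scene'):
    w=snap(n,n+'2')
    for c,t in blobs(w,(0,120,70),(8,255,255),15)+blobs(w,(172,120,70),(180,255,255),15):
        p=ray(w,*c,58);q=ray(w,*c,10)
        if 400<p[0]<800 and -150<p[1]<300: print(n,c,t[4],p.round(1),q.round(1))
E
```

```text
wrist [252.5 141.9] 1507 [585.   51.6  58. ] [584.9  44.   10. ]
wrist [334.8 177. ] 1416 [650.   23.7  58. ] [662.9  10.5  10. ]
scene [286.  175.6] 28 [579.  176.2  58. ] [533.1 219.4  10. ]
scene [260.8 188.5] 49 [586.5  49.3  58. ] [541.   85.6  10. ]
scene [265.5 201. ] 56 [651.5  21.4  58. ] [609.6  56.1  10. ]
```

View pics/wrist2.png

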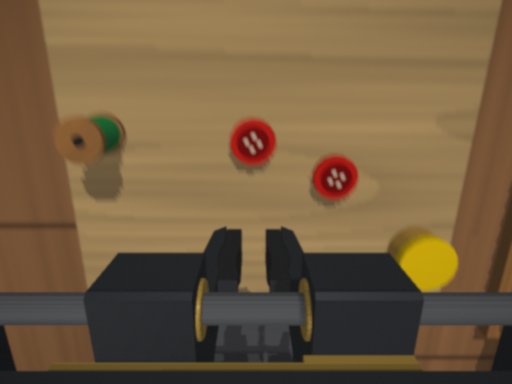

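The first button is in the tray at scene pixel (286,176). In the wrist view the second is at (253,142) and the third at (335,178), both unmoved. Now the second.

Emit:
move_arm(
  grip=[12,12,12,12,12,12,12,12],
  delta_pos=[
    [-10,0,20],
    [0,0,35],
    [0,0,28],
    [0,0,12],
    [0,0,5],
    [6,0,0],
    [12,0,0],
    [14,0,0],
  ],
  delta_rot=[
    [0,0,0],
    [0,0,0],
    [0,0,0],
    [0,0,0],
    [0,0,0],
    [0,0,0],
    [0,0,0],
    [0,0,0],
  ],
)

```text
t: 8.35
eef_pos: [584.3, 39.5, 63.8]
tool_rot: [0.0, 0.707, 0.707, 0.0]
ft_force: [1.2, -0.9, 0.5]
gripper_width: 12.0
gripper_force: 0.1
```

Emit:
move_arm(
  grip=[12,12,12,12,12,12,12,12],
  delta_pos=[
    [14,0,0],
    [14,0,0],
    [16,0,0],
    [16,0,0],
    [16,0,0],
    [16,0,0],
    [16,0,0],
    [16,0,0],
  ],
  delta_rot=[
    [0,0,0],
    [0,0,0],
    [0,0,0],
    [0,0,0],
    [0,0,0],
    [0,0,0],
    [0,0,0],
    [0,0,0],
  ],
)

```text
t: 9.35
eef_pos: [584.1, 163.6, 63.2]
tool_rot: [-0.0, 0.707, 0.707, -0.0]
ft_force: [0.3, 0.0, -0.0]
gripper_width: 11.9
gripper_force: 0.0
```

Emit:
move_arm(
  grip=[12,12,12,12,12,12,12,12],
  delta_pos=[
    [16,0,0],
    [3,0,0],
    [0,0,-20],
    [0,0,-40],
    [0,0,-40],
    [-30,10,0],
    [-50,18,0],
    [-50,18,0],
  ],
  delta_rot=[
    [0,0,0],
    [0,0,0],
    [0,0,0],
    [0,0,0],
    [0,0,0],
    [0,0,0],
    [0,0,0],
    [0,0,0],
  ],
)

```text
t: 10.35
eef_pos: [630.5, 49.9, 163.4]
tool_rot: [0.0, 0.707, 0.707, 0.0]
ft_force: [0.6, 0.0, -0.3]
gripper_width: 12.2
gripper_force: 0.0
```

Emit:
move_arm(
  grip=[12,12],
  delta_pos=[
    [-50,19,0],
    [-17,0,0],
  ],
  delta_rot=[
    [0,0,0],
    [0,0,0],
  ],
)

```text
t: 10.6
eef_pos: [649.5, -18.6, 162.8]
tool_rot: [0.0, 0.708, 0.706, -0.0]
ft_force: [0.0, 0.4, -0.1]
gripper_width: 11.9
gripper_force: 0.0
```

```bash
python3 - <<'E'
from h import *
for n in('wrist','scene'):
    w=snap(n,n+'3')
    for c,t in blobs(w,(0,120,70),(8,255,255),15)+blobs(w,(172,120,70),(180,255,255),15):
        p=ray(w,*c,58);q=ray(w,*c,10)
        if 400<p[0]<800 and -150<p[1]<300: print(n,c,t[4],p.round(1),q.round(1))
print(sensors.read_state()['eef_pos'])
E
```

```text
wrist [251.3 134. ] 1589 [649.4  25.   58. ] [649.1  18.5  10. ]
scene [286.  175.6] 28 [579.  176.2  58. ] [533.1 219.4  10. ]
scene [294.5 182.4] 30 [629.5 175.8  58. ] [586.3 219.   10. ]
scene [265.5 201. ] 54 [651.5  21.4  58. ] [609.6  56.1  10. ]
[648.86725351 -16.9252644  162.94881863]
```

Emit:
move_arm(
  grip=[12,12,12,12,12,12,12,12],
  delta_pos=[
    [0,0,20],
    [0,0,35],
    [0,0,28],
    [0,0,12],
    [0,0,4.5],
    [6,0,0],
    [12,0,0],
    [14,0,0],
  ],
  delta_rot=[
    [0,0,0],
    [0,0,0],
    [0,0,0],
    [0,0,0],
    [0,0,0],
    [0,0,0],
    [0,0,0],
    [0,0,0],
  ],
)

```text
t: 11.7
eef_pos: [649.3, 17.6, 64.4]
tool_rot: [0.0, 0.707, 0.707, 0.0]
ft_force: [-0.3, -0.2, 0.2]
gripper_width: 11.9
gripper_force: 0.1
```

Emit:
move_arm(
  grip=[12,12,12,12,12,12,12,12],
  delta_pos=[
    [14,0,0],
    [14,-1,0],
    [16,-1,0],
    [16,-1,0],
    [16,-1,0],
    [16,-1,0],
    [16,-1,0],
    [16,-1,0],
  ],
  delta_rot=[
    [0,0,0],
    [0,0,0],
    [0,0,0],
    [0,0,0],
    [0,0,0],
    [0,0,0],
    [0,0,0],
    [0,0,0],
  ],
)

```text
t: 12.7
eef_pos: [642.0, 141.6, 63.7]
tool_rot: [0.0, 0.707, 0.707, 0.0]
ft_force: [0.1, -0.8, -0.2]
gripper_width: 12.0
gripper_force: 0.1
```

Emit:
move_arm(
  grip=[12,12,12,12,12,12,12,12],
  delta_pos=[
    [16,0,0],
    [16,0,0],
    [16,0,0],
    [0,0,0],
    [0,0,-20],
    [0,0,-40],
    [0,0,-40],
    [0,0,-40],
  ],
  delta_rot=[
    [0,0,0],
    [0,0,0],
    [0,0,0],
    [0,0,0],
    [0,0,0],
    [0,0,0],
    [0,0,0],
    [0,0,0],
  ],
)

```text
t: 13.7
eef_pos: [642.2, 187.7, 206.9]
tool_rot: [0.001, 0.707, 0.707, 0.001]
ft_force: [0.3, 0.3, -0.4]
gripper_width: 12.5
gripper_force: 0.0
```

Emit:
move_arm(
  grip=[12,12,12,12],
  delta_pos=[
    [0,0,-20],
    [0,0,0],
    [0,0,0],
    [0,0,0],
  ],
  delta_rot=[
    [0,0,0],
    [0,0,0],
    [0,0,0],
    [0,0,0],
  ],
)

```text
t: 14.2
eef_pos: [641.8, 188.3, 222.7]
tool_rot: [-0.001, 0.707, 0.707, -0.001]
ft_force: [-0.1, 1.0, 0.4]
gripper_width: 11.6
gripper_force: 0.0
```

```bash
python3 - <<'E'
from h import *
print(sensors.read_state()['eef_pos'])
w=snap('scene','scene4')
for c,t in blobs(w,(0,120,70),(8,255,255),15)+blobs(w,(172,120,70),(180,255,255),15):
    p=ray(w,*c,58);q=ray(w,*c,10)
    if 400<p[0]<800 and -150<p[1]<300: print(c,t[4],p.round(1),q.round(1))
cv2.imwrite('pics/s4c.png',cv2.resize(w['pixels'][130:260,170:340,::-1],None,fx=4.5,fy=4.5,interpolation=cv2.INTER_CUBIC))
E
```

```text
[641.80671429 188.29608787 222.65467964]
[286.  175.6] 28 [579.  176.2  58. ] [533.1 219.4  10. ]
[294.5 182.4] 30 [629.5 175.8  58. ] [586.3 219.   10. ]
[304.  189.5] 35 [681.3 177.3  58. ] [640.9 220.5  10. ]
```

View pics/s4c.png

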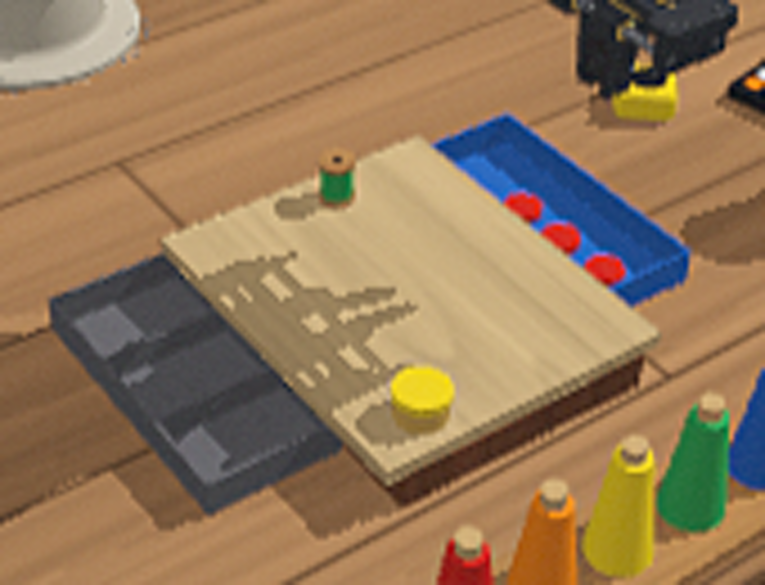

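The crop shows all three buttons in the blue tray at (523,207), (561,238) and (606,269). The coin box is empty, and the spool and tin have not moved.

```bash
python3 -c "from bench import finish_job; print(finish_job())"
```

```text
the job is handed in; nothing more can be done
None
```

I swept all three red buttons into the blue tray by pushing only; the coin box is empty, the spool and pin tin are in place, and the job is handed in at about 14 s.

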